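# Hold the power box's sprung cover half open

## Robot

A 6-joint arm with a two-finger parallel gripper is mounted at the origin on a cart in front of the work surface, level with it; the furniture and walls round the work are solid. World frame = base frame: x ahead of the robot, y to its left, z up, the work surface at z = 0. Lengths are in m, angles in rad, forces in N, time in s.
With the tool pointing down it reaches from about 0.325 to 0.775 m from the base axis. Payload 5.5 kg.
Tool frame: the origin (TCP) lies on the centre line of the jaws, within the pads' length; the fingertips stand 11 mm ahead of it and the grasp point (between the pads) lies 8 mm behind it; z points along the fingers, y is the line along which they close (so a half turn about z gives the same grasp; the last joint's range is limited). The gripper opens to 88 mm and grips with 3 to 60 N. Pads are 20 mm wide; open, the fingers measure 115 mm over their backs; the gripper's body (75 mm by 178 mm) begins 61 mm behind the grasp point.
Start: joints at [-1.285, 0.091, 1.231, -0, 1.82, -0.057], TCP at [0.202, -0.565, 0.234] pointing down, gripper open.
Joint ranges: [-2.87, 2.87], [-0.86, 2.18], [0.17, 2.46], [-1.51, 4.65], [0.06, 2.69], [-2.65, 2.65]. Speed limits (rad/s): [2.57, 2.57, 3.01, 3.14, 3.14, 3.14].

## Interface

Orientations are given as a unit quaternion [w, x, y, z].
In Python, from rig import movep, move_linear, move_j, set_gripper, sleep, solve_ik, sense, get_image, get_calibration, MotionError, sign_off gives the robot as it stands. Calls block until the motion is done:
- movep(position, orientation): joint-space move of the TCP to a pose.
- move_linear(position, feed=0.15, ori=None): straight line of the TCP; ori=None keeps the orientation; feed is the mean speed in m/s.
- move_j(angles): joint-space move.
- set_gripper(opening, effort=None): finger opening in m; effort is the grip in N (None keeps the last); returns when the fingers have stopped.
- sleep(seconds).
- solve_ik(position, orientation): joint angles nearest the present ones, or None.
- sense(): the state.
- get_image(name): name is "scene" or "top"; returns (picture, depth): 400x640x3 uint8, red, green, blue; 400x640 float32, m along the optical axis (not along the pixel's ray), 0 where there is no reading.
- get_calibration(name): a dict with "fovy" (degrees; the focal length in pixels is half the picture's height over the tangent of half this angle, whatever the lens; pixels are square), "cx", "cy" (the principal point, pixels), "dist_coeffs" ([k1, k2, p1, p2, k3] as OpenCV has them; the pictures are not rectified), "R" (3x3) and "t" (3): a world point X has camera coordinates R X + t. Camera axes: x right, y down, z forward; pixel columns grow to the right and rows downward; lengths in m; the calibration is good to about 2 mm. A picture is of the moment at which its call begins. get_calibration takes no time and is no camera call.
A pose or a line that the arm cannot do raises MotionError and nothing moves.
- sign_off(): hands the job in; it is judged then, once.
The state is a dict: "time_s": time; "joint_positions": joint angles; "dq": joint speeds; "joint_efforts": joint torques, N m; "ee_pos": TCP position; "ee_rot": TCP orientation; "force": force on the tool from outside, world axes, zero at the start; "wrist_torque": the same for the moment, N m; "grip_width": finger opening in m; "grasp_force": force on a finger pad.
Only numpy, scipy, OpenCV 4.12 (cv2) and the standard library are available. Lean on these libraries where they do the work, as an engineer would, in place of code of your own. Each camera call takes 0.05 s, during which the arm holds its last target. There are 200 camera calls.

## Task

I want to plug a charging lead into the desk power box, so please clear the steel bottle off its top, where it stands in the way of the sliding cover: lower it (do not drop it) onto the cork coaster so that it stands upright with its whole base on the cork, and let go of it. Then slide the power box's sprung cover by its upright bar to half of its travel, where its edge reaches the rib between the charging ports and the mains sockets, never going on to bare the mains sockets, and keep it there: the cover springs shut by itself, so finish while still holding it still at half open. Leave the mouse and the mug where they are.

Things in the scene. Friction and masses are not known exactly. Their poses are not given: they have to be found in the camera images.
- powerbox: White desk power box with aluminium rails, 110 (x) x 250 (y) x 68 mm, screwed to the desk. Origin: centre of its underside, z up, length along its own y. The flat deck, top at 60 mm, runs from y = -5 to +125 mm, 94 mm wide between the rails (7 mm wide, tops at 68 mm). Its -y half is a well 30 mm deep under the sliding cover; the end block, y = -105 to -125 mm, is 60 mm high.
- rib (a point): Top middle of the 4 mm rib across the well, 58 mm above the desk, at y = -58 mm of the box, hidden while the cover is shut. It parts the charging ports (-y bay) from the two round mains sockets (+y bay). Axes as the box's.
- cover (a joint): Travel of the aluminium sliding cover in m along the box's own +y, over the deck: 0 shut, 0.100 fully open, half = 0.050. A spring pulls it shut: 2.4 N when shut, rising 1.2 N per 10 mm (8.4 N at half), 0.4 N friction; let go, it snaps shut. Plate 94 x 108 x 4 mm, top 65 mm above the desk; shut it spans y = -109 to -1 mm of the box; at half its -y edge is over the rib.
- cover_bar (a point): Centre of the top of the cover's upright pull bar, 91 mm above the desk. The bar stands 26 mm above the plate, is 12 mm thick along the slide direction and 62 mm long across it, near the cover's -y edge; shut, it is at y = -99 mm of the box. It moves with the cover; axes as the box's. Both its faces are free for fingers.
- bottle: Steel drinking bottle with a black cap, about 0.2 to 0.42 kg, 150 mm tall. Origin: centre of its base, z up along the bottle. Body 62 mm across from the base to 108 mm, a shoulder to 119 mm, cap 47 mm across from 124 to 147 mm. It starts upright on the deck of the power box (base 60 mm above the desk).
- coaster: Round cork coaster, 110 mm across, 6 mm thick, stuck to the desk to the left of the power box. Origin: centre of its underside (desk height).
- mouse: Computer mouse, 108 x 62 x 40 mm, on the desk to the right. Origin: centre of its underside. Leave it alone.
- mug: Mug with a handle, 92 x 127 x 95 mm, on the desk behind and left of the power box. Origin: near the centre of its underside. Leave it alone.

How it is judged:
On the way, in this order (a step that is already met when the one before it is completed fails the run):
1. the bottle, still in the fingers and upright, is lowered to within 12 mm of the coaster's top, over it (horizontal distance between bottle and coaster below 0.028 m and z of bottle in the frame of coaster below 0.018 m and angle between bottle's own z axis and vertical below 0.2 rad and contact force between the fingers and bottle above 0.5 N), for 0.02 s.
2. the bottle stands upright with its whole base on the coaster, let go (horizontal distance between bottle and coaster below 0.025 m and angle between bottle's own z axis and vertical below 0.08 rad and contact force between bottle and coaster above 1 N and contact force between each of the arm, the fingers and bottle below 0.1 N and linear speed of bottle below 0.02 m/s), for 0.2 s.
At the end, for the whole second after the job is handed in: The fingers hold the cover against its spring, still, at 44 to 56 mm of its 100 mm travel (contact force over 3 N, speed under 10 mm/s), and the bottle stands at rest, upright (within 0.08 rad) and untouched, with its whole base on the coaster (axes within 25 mm) (all of step 2 and value of joint cover between 0.044 and 0.056 m and velocity of joint cover between -0.01 and 0.01 m/s and contact force between the fingers and powerbox above 3 N); the arm keeps its last pose, push and grip.
It fails at once if the cover slides well past half, beyond 70 mm, and bares the mains sockets (value of joint cover above 0.07 m).
It fails at once if the cover is opened more than 15 mm before the bottle is off the box (value of joint cover above 0.015 m and contact force between bottle and powerbox above 0.2 N).
It fails at once if the bottle is tipped over (angle between bottle's own z axis and vertical above 0.6 rad).
It fails at once if the mouse or the mug is pushed away by more than 30 mm (distance of any of mouse, mug from where it was at the start of the episode above 0.03 m).
It also fails if it takes over 48 s, if anything falls off the work surface, if the arm or the gripper's body presses on something with over 40 N, if the wrist force passes 120 N, or if a joint passes its speed limit or range.

## Working session

There is one attempt and no reset: what is moved stays moved. The work goes in short steps, each a Python script; the robot and the scene stay as the last script left them, time stands still between calls to the robot, and variables do not carry over. Pictures are saved under pics/ and viewed, at most 10 in all, crops included, and the job is handed in when it is done.

```bash
mkdir -p pics; cat > h.py <<'E'
import numpy as np, cv2
from rig import *
def cloud(n):
    im,d=get_image(n); c=get_calibration(n)
    f=200/np.tan(np.radians(c["fovy"])/2); K=np.array([[f,0,c["cx"]],[0,f,c["cy"]],[0,0,1.]])
    v,u=np.mgrid[:400,:640]; p=np.stack([u,v],-1).reshape(-1,1,2).astype(float)
    q=cv2.undistortPoints(p,K,np.array(c["dist_coeffs"],float)).reshape(400,640,2)
    P=np.dstack([q,np.ones((400,640))])*d[...,None]
    W=(P-np.array(c["t"]))@np.array(c["R"])
    W[d==0]=np.nan
    return im,d,W
E
python3 - <<'E'
from h import *
for n in("scene","top"):
    im,d,W=cloud(n); cv2.imwrite(f"pics/{n}0.png",im[...,::-1]); np.savez(f"{n}0.npz",im=im,d=d,W=W)
    print(n,get_calibration(n),(d==0).mean())
print(sense())
E
```

```text
scene {'fovy': 52.09037237188203, 'cx': 319.0230049678957, 'cy': 196.39162866697808, 'dist_coeffs': array([-0.05294547,  0.        ,  0.        ,  0.        ,  0.        ]), 'R': array([[-0.89014724, -0.45555025, -0.01057612],
       [-0.34653585,  0.69183912, -0.63345997],
       [ 0.29588982, -0.56020764, -0.77370318]]), 't': array([0.45696296, 0.27771262, 0.98144139])} 0.00407421875
top {'fovy': 51.108680716012024, 'cx': 316.3722716625185, 'cy': 195.47423836703206, 'dist_coeffs': array([0.00320791, 0.        , 0.        , 0.        , 0.        ]), 'R': array([[ 0.00901715, -0.99994347,  0.00563532],
       [-0.98943444, -0.00973759, -0.14465362],
       [ 0.14470032, -0.00427142, -0.98946631]]), 't': array([-0.04941802,  0.5418754 ,  1.06751537])} 0.004
{'time_s': 0.1, 'joint_positions': array([-1.28470357e+00,  9.17920089e-02,  1.23178088e+00, -8.18693734e-06,
        1.81979103e+00, -5.66897262e-02]), 'dq': array([-0.00131191, -0.00130436, -0.00259027,  0.00080907,  0.00033688,
       -0.00032179]), 'joint_efforts': array([ 3.51262774e-03, -4.47858059e+01, -4.07569134e+01,  7.01508089e-02,
        2.84647144e-02, -1.03353041e-04]), 'ee_pos': array([ 0.2015965 , -0.56485361,  0.23260617]), 'ee_rot': array([-8.79361740e-04,  9.85348224e-01,  1.70552316e-01, -1.05303172e-04]), 'force': array([-0.72791602,  0.57230169, -0.53099156]), 'wrist_torque': array([-0.01072851, -0.00894252, -0.04356941]), 'grasp_force': 0.0, 'grip_width': 0.08796703660012596}
```

View pics/scene0.png

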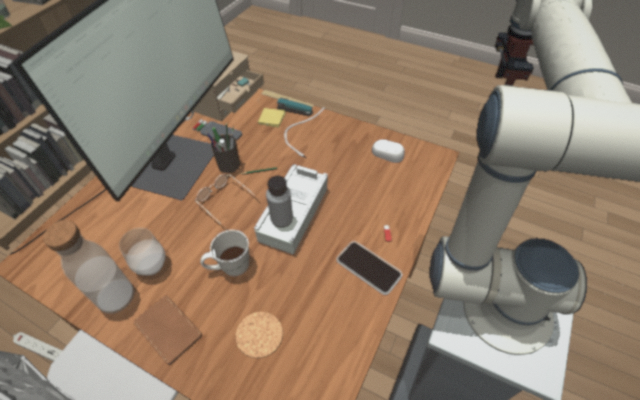

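View pics/top0.png

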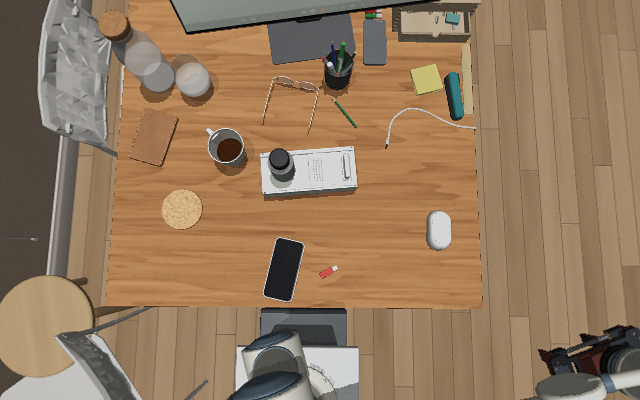

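The top view shows the box at about (308,171), with its deck to the left and the bar at (347,166). The bottle cap is at (280,158), the coaster at (182,209), the mug at (226,148) and the mouse at (439,230).

```bash
python3 - <<'E'
import numpy as np, cv2
for n in("top","scene"):
    z=np.load(n+"0.npz"); im,W=z["im"],z["W"]; X,Y,Z=W[...,0],W[...,1],W[...,2]
    hsv=cv2.cvtColor(im,cv2.COLOR_RGB2HSV)
    roi=np.zeros((400,640),bool)
    if n=="top": roi[140:200,255:362]=1
    else: roi[160:255,250:335]=1
    def rect(m,l):
        p=W[m]; r=cv2.minAreaRect(p[:,:2].astype(np.float32)); print(n,l,m.sum(),np.round(r[0],4),np.round(r[1],4),round(r[2],2),"z",np.round(np.median(p[:,2]),4))
    rect(roi&(Z>.05)&(Z<.075),"boxtop")
    rect(roi&(Z>.064)&(Z<.072),"rails")
    m=roi&(Z>.080)&(Z<.096)&(Y<-.0) ; 
    p=W[m]; print("bar cand y",np.percentile(Y[roi&(Z>.08)&(Z<.1)],[0,5,25,50,75,95,100]).round(3))
    m=roi&(Z>.085)&(Z<.096)
    nl,lab=cv2.connectedComponents(m.astype(np.uint8))
    for i in range(1,nl):
        if (lab==i).sum()>15: rect(lab==i,"bar?")
    big=np.zeros_like(roi); big[130:210 if n=="top" else 260,240:370]=1
    rect(big&(Z>.2)&(Z<.218),"cap")
    rect(big&(Z>.1)&(Z<.165),"body")
    c=np.zeros_like(roi)
    if n=="top": c[185:235,155:210]=1
    else: c[305:365,225:290]=1
    m=c&(Z<.02)&(hsv[...,2]>175)&(hsv[...,0]<25)
    m=cv2.morphologyEx(m.astype(np.uint8),cv2.MORPH_OPEN,np.ones((3,3)))>0
    rect(m,"coaster"); e=cv2.minEnclosingCircle(W[m][:,:2].astype(np.float32)); print(e)
    if n=="top":
        k=np.zeros_like(roi);k[120:172,200:248]=1; rect(k&(Z>.07)&(Z<.11),"mug")
        print("tall", X[(Z>.12)&(Z<.6)&(X>.5)&(Y>-.5)&(Y<.5)].min())
E
```

```text
top boxtop 3200 [ 0.6075 -0.0221] [0.1121 0.2502] 5.01 z 0.0616
top rails 879 [ 0.607  -0.0219] [0.1105 0.2449] 5.12 z 0.0657
bar cand y [-0.127 -0.127 -0.122 -0.119 -0.114  0.046  0.068]
top bar? 101 [ 0.6162 -0.1207] [0.061 0.012] 4.79 z 0.0879
top cap 329 [0.6042 0.0429] [0.0452 0.0455] 12.46 z 0.2069
top body 137 [0.5874 0.0383] [0.0283 0.0612] 14.39 z 0.1336
top coaster 1650 [0.515  0.3242] [0.1197 0.1503] 0.82 z 0.0029
((0.5211946368217468, 0.3254859745502472), 0.09072425216436386)
top mug 350 [0.6638 0.1977] [0.1064 0.0916] 84.67 z 0.0848
tall 0.5732356904045484
scene boxtop 2184 [ 0.6061 -0.0241] [0.1132 0.2535] 5.04 z 0.0639
scene rails 1033 [ 0.6054 -0.0258] [0.1112 0.2502] 5.07 z 0.0666
bar cand y [-0.13  -0.126 -0.119 -0.114  0.066  0.071  0.073]
scene bar? 88 [ 0.6129 -0.1216] [0.0601 0.0147] 4.24 z 0.0899
scene bar? 62 [0.5911 0.0591] [0.0573 0.0218] 33.98 z 0.0902
scene cap 258 [0.6011 0.0429] [0.0465 0.044 ] 53.48 z 0.209
scene body 383 [0.5915 0.0569] [0.061  0.0279] 35.77 z 0.1344
scene coaster 2112 [0.5086 0.3148] [0.1575 0.1385] 21.44 z 0.005
((0.49679476022720337, 0.31729966402053833), 0.09054608643054962)
```

```bash
python3 - <<'E'
import numpy as np, cv2
for n,(r0,r1,c0,c1) in {"top":(175,245,145,220),"scene":(295,375,215,300)}.items():
    z=np.load(n+"0.npz"); im,W=z["im"],z["W"]
    lab=cv2.cvtColor(im,cv2.COLOR_RGB2LAB)[r0:r1,c0:c1]
    t,m=cv2.threshold(cv2.GaussianBlur(lab[...,0],(5,5),0),0,255,cv2.THRESH_OTSU)
    c=max(cv2.findContours(m,cv2.RETR_EXTERNAL,cv2.CHAIN_APPROX_NONE)[0],key=cv2.contourArea)
    w=np.array([W[p[0][1]+r0,p[0][0]+c0,:2] for p in c],np.float32)
    e=cv2.fitEllipse(w); u=cv2.fitEllipse(c); print(n,e,np.array(u[0])+[c0,r0])
    Z=W[...,2];h=(Z>.25)&(Z<.8)&(W[...,0]>.3)&(W[...,1]<.5)&(W[...,1]>-.4); print(W[h][:,0].min() if h.any() else None)
E
cat > pick.py <<'E'
from h import *
q=[0,np.cos(np.pi/4),np.sin(np.pi/4),0]
set_gripper(.088,25)
movep([.603,.043,.30],q)
move_linear([.603,.043,.151],.12)
s=sense(); print(s["time_s"],s["ee_pos"],s["force"],s["joint_positions"])
set_gripper(.03,25)
s=sense(); print(s["time_s"],s["grip_width"],s["grasp_force"],s["force"])
E
python3 pick.py
```

```text
top ((nan, nan), (nan, nan), 0.0) [180.99944305 208.62234497]
0.8504966599217086
scene ((nan, nan), (nan, nan), 0.0) [258.40664291 333.7701416 ]
0.8486776972085697
4.3 [0.60348653 0.04301469 0.15220089] [-0.85959343  0.62079711 -1.06396981] [ 1.49303479e-02  1.01670930e-01  1.36324146e+00 -1.03419157e-07
  1.67481536e+00  1.48793635e-02]
4.8333 0.061580330608432696 24.987195474095643 [ 1.3729796  -0.34355524  0.58912811]
```

The gripper is holding the bottle's body at 61.6 mm wide. Next I'll fix the coaster position, then lift and place.

```bash
cat > place.py <<'E'
from h import *
C=[]
for n,(r0,r1,c0,c1) in {"top":(175,245,145,220),"scene":(295,375,215,300)}.items():
    z=np.load(n+"0.npz"); im,W=z["im"],z["W"]
    lab=cv2.cvtColor(im,cv2.COLOR_RGB2LAB)[r0:r1,c0:c1]
    t,m=cv2.threshold(cv2.GaussianBlur(lab[...,0],(5,5),0),0,255,cv2.THRESH_OTSU)
    c=max(cv2.findContours(m,cv2.RETR_EXTERNAL,cv2.CHAIN_APPROX_NONE)[0],key=cv2.contourArea)
    w=np.array([W[p[0][1]+r0,p[0][0]+c0,:2] for p in c],np.float32); w=w[np.isfinite(w).all(1)]
    e=cv2.fitEllipse(w); print(n,e); C.append(e[0])
    assert .10<min(e[1]) and max(e[1])<.122
C=np.array(C); print(C); assert np.linalg.norm(C[0]-C[1])<.012
c=C.mean(0)
p=sense()["ee_pos"]; off=p[2]-.060   # TCP height above the bottle's base
move_linear([p[0],p[1],p[2]+.09],.1)
s=sense(); print(s["grip_width"],s["grasp_force"],s["force"])
move_linear([c[0],c[1],p[2]+.09],.2)
move_linear([c[0],c[1],off+.03],.15)
im,_=get_image("top"); cv2.imwrite("pics/top1.png",im[100:300,100:380,::-1].repeat(2,0).repeat(2,1))
s=sense(); print(s["time_s"],s["ee_pos"],s["force"],off)
E
python3 place.py
```

```text
top ((0.5084388256072998, 0.3229323923587799), (0.10492237657308578, 0.1059659793972969), 77.50723266601562)
scene ((0.509195864200592, 0.31961071491241455), (0.10524173825979233, 0.10846257209777832), 85.30645751953125)
[[0.50843883 0.32293239]
 [0.50919586 0.31961071]]
0.06212028613703092 24.95835401583463 [ 0.27621787  1.07760388 -4.0683708 ]
8.5083 [0.50954866 0.32162359 0.12332323] [ 0.81399164 -1.38805611 -3.15159036] 0.09150791449986778
```

View pics/top1.png

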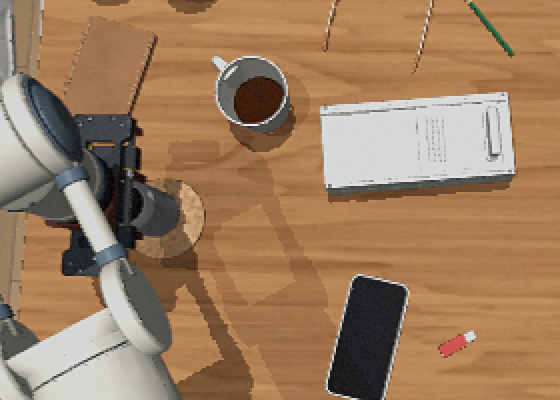

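The bottle hangs upright over the coaster (crop ~(165,220)), and the cover is shut. Lowering now.

```bash
python3 - <<'E'
from h import *
p=sense()["ee_pos"]; off=.0915; f0=sense()["force"][2]
move_linear([p[0],p[1],off+.012],.06)
for z in np.arange(.010,-.001,-.0015):
    move_linear([p[0],p[1],off+z],.03); f=sense()["force"][2]
    print(round(z,4),round(f,2),sense()["ee_pos"][2])
    if f>f0+2.5: break
sleep(.2); set_gripper(.088); sleep(.4)
s=sense(); print(s["time_s"],s["ee_pos"],s["force"],s["ee_rot"])
move_linear([p[0],p[1],.30],.15)
im,d,W=cloud("top")
Z=W[...,2]
m=(Z>.12)&(Z<.17)&(abs(W[...,0]-.509)<.07)&(abs(W[...,1]-.32)<.07)
print(m.sum(), np.nanmin(W[m],0),np.nanmax(W[m],0)); cv2.imwrite("pics/top2.png",im[100:300,100:380,::-1].repeat(2,0).repeat(2,1))
im,d,W=cloud("scene"); cv2.imwrite("pics/scene2.png",im[180:380,180:420,::-1].repeat(2,0).repeat(2,1))
m=(W[...,2]>.1505-.02)&(W[...,2]<.17)&(abs(W[...,0]-.509)<.07)&(abs(W[...,1]-.32)<.07)
print(m.sum(), np.nanmin(W[m],0),np.nanmax(W[m],0));
E
```

```text
0.01 -3.88 0.10161531550429011
0.0085 -3.6 0.0999295922891055
0.007 -4.17 0.09831210288017575
0.0055 -1.65 0.09747857464292745
0.004 4.8 0.09743380626953668
11.4167 [0.50955389 0.32161759 0.09549675] [ 0.01810326 -0.05727557 -0.37739641] [ 2.12302054e-05  7.07113021e-01  7.07100541e-01 -1.08153542e-05]
405 [0.48382721 0.29550133 0.12000192] [0.53546761 0.34387278 0.15889755]
486 [0.48567556 0.29705753 0.13053123] [0.5328615  0.34377925 0.15992857]
```

View pics/scene2.png

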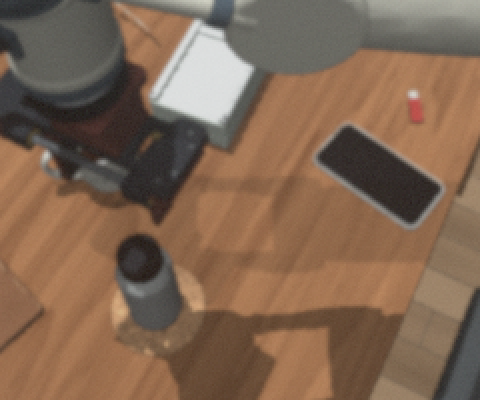

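The bottle stands upright and free near the centre of the coaster (crop (155,300)). Now the bar.

```bash
python3 - <<'E'
from h import *
a=np.radians(5.03); u=np.array([-np.sin(a),np.cos(a),0]); b=np.array([.6148,-.1213,0])
q=[0,np.cos(a/2),np.sin(a/2),0]
movep(b+[0,0,.20],q)
set_gripper(.05,40)
move_linear(b+[0,0,.11],.12)
move_linear(b+[0,0,.083],.05)
s=sense(); print(s["time_s"],s["ee_pos"],s["force"])
set_gripper(.0,40); sleep(.2)
s=sense(); print(s["time_s"],s["ee_pos"],s["grip_width"],s["grasp_force"],s["force"])
for i in(.02,.04,.05):
    if sense()["grip_width"]<.008: print("lost"); break
    move_linear(b+u*i+[0,0,.083],.03)
    s=sense(); print(i,(s["ee_pos"]-b)@u,s["grip_width"],s["grasp_force"],s["force"])
sleep(.3); s=sense(); print(s["time_s"],(s["ee_pos"]-b)@u,s["ee_pos"],s["force"],s["grip_width"])
for n in("scene","top"):
    im,d,W=cloud(n); np.savez(n+"3.npz",im=im,W=W)
    cv2.imwrite(f"pics/{n}3.png",(im[130:330,200:440] if n=="scene" else im[110:250,150:380])[...,::-1].repeat(3,0).repeat(3,1))
E
```

```text
17.075 [ 0.61480629 -0.12130135  0.08293502] [ 0.33918592 -0.86588192 -0.16914916]
17.95 [ 0.61486927 -0.12170213  0.08311358] 0.011777899802719254 40.000160336494446 [ 1.2063697  -2.34340511  0.40264726]
0.02 0.020004494054609773 0.011308878270347152 40.000131726264954 [ 0.47201874 -4.37464363  1.0464181 ]
0.04 0.03916523455806039 0.01190843563349805 40.000795125961304 [-0.42138092 -7.09840471  0.43215471]
0.05 0.048880018492117434 0.011775213484459202 40.001699924468994 [ 1.03633253 -8.33095913  0.33007184]
20.3667 0.04877187309568328 [ 0.61049179 -0.07271877  0.08310949] [ 1.18371283 -8.73008022  0.58073283] 0.01163662775529443
```

View pics/scene3.png

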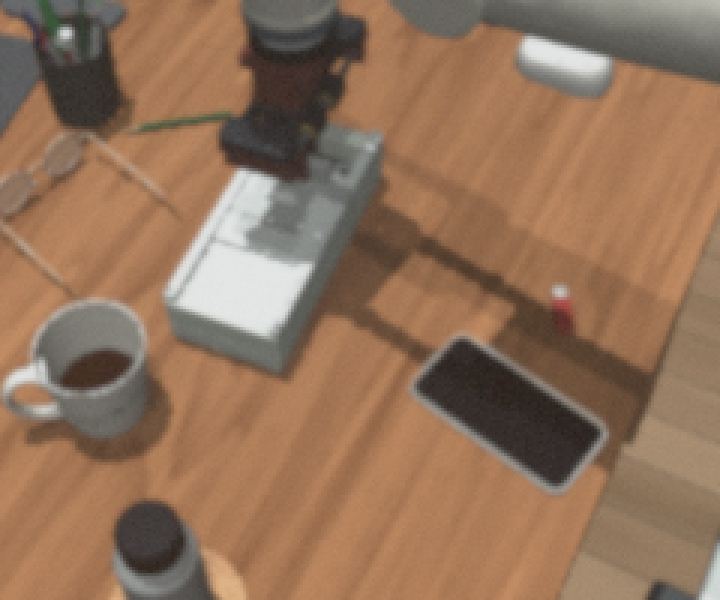

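View pics/top3.png

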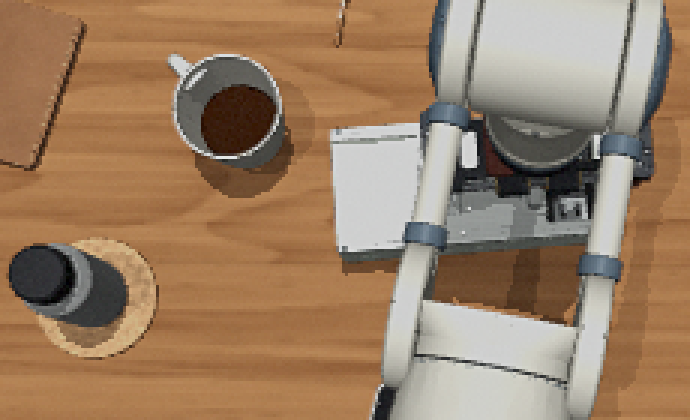

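The bottle stands upright and untouched on the coaster (top crop (85,290)). The cover is open with the well showing, and the TCP has travelled about 49 mm from shut. The 8.7 N force matches the spring at half.

```bash
python3 -c "
from h import *
s=sense(); print(s['ee_pos'],s['grip_width'],s['force']); print(sign_off())"
```

```text
[ 0.61052518 -0.07273664  0.08313494] 0.011416599798315368 [ 1.19021828 -7.69081847  0.06328743]
the job is handed in; nothing more can be done
None
```

I handed the job in with the bottle standing upright and released on the coaster, and the gripper holding the cover still at about 49 mm of travel, roughly half open; the mouse and mug weren't touched, and no verdict came back.

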